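# Pack the last two bottles and hold the case lid half open for purging

### The arm

A 6-joint arm with a two-finger parallel gripper is mounted at the origin on a cart in front of the work surface, level with it; the furniture and walls round the work are solid. World frame = base frame: x ahead of the robot, y to its left, z up, the work surface at z = 0. Lengths are in mm, angles in rad, forces in N, time in s.
With the tool pointing down it reaches from about 275 to 1000 mm from the base axis. Payload 8.4 kg.
Tool frame: the origin (TCP) lies midway between the tips of the shut fingers; the grasp point (between the pads) lies 19 mm behind it; z points along the fingers, y is the line along which they close (so a half turn about z gives the same grasp; the last joint's range is limited). The gripper opens to 85 mm and grips with 20 to 120 N. Pads are 22 mm wide; open, the fingers measure 114 mm over their backs; the gripper's body (76 mm by 85 mm) begins 54 mm behind the grasp point. The pads swing forward as they close: fully open they stand 13 mm farther back than shut.
Start: joints at [1.334, 0.353, 1.633, -0, 1.155, -0.002], TCP at [145.404, 607.853, 231.281] pointing down, gripper open.
Joint ranges: [-2.63, 2.63], [-0.92, 2.1], [0.06, 2.66], [-1.3, 4.44], [0, 2.69], [-3.02, 3.02]. Speed limits (rad/s): [2.22, 2.22, 2.79, 3.14, 3.14, 3.14].

### API

Orientations are given as [roll, pitch, yaw] about the fixed x, y, z axes, in that order (R = Rz(yaw) Ry(pitch) Rx(roll)).
In Python, from rig import r, imaging gives the robot as it stands. The module is installed in compiled form; this text tells all that it offers.
- The arm moves only by the tool arm_command, never from a script. Its argument "deltas" is a list of rows, each an object of numbers: "hand": the finger opening in mm, from 0 to 85.4; "tx", "ty", "tz": the shift along the tool's x, y, z in mm; "wx", "wy", "wz": the turn, a rotation vector about the tool's x, y, z in rad. A call has 1 to 8 rows; each row shifts and turns the commanded pose from where the row before left it, along the tool's axes as they then stand; what a row does not reach is not made up. A row lasts 1/8 s, in which the tool goes at most 62.5 mm and 10.7 degrees, less where a joint would pass 70% of its speed; a pose out of reach is approached as far as the arm can. A call with a gripper value outside its range is refused whole. The fingers move at their own pace and stop on an object; "squeeze" is the grip in N (left out, the last holds). Time passes only in rows, so rows that do not move let the fingers close. It gives the time, the measured TCP pose, the force, the opening and the grip force at its end, in the units of the state.
- r.sense(): the state, without advancing time (a new reading comes with each control period).
- imaging.grab_frame(name): name is "side" or "top" or "wrist"; returns a dict with "image" (384x512x3 uint8, red, green, blue), "mtx" (3x3 intrinsics, pixels), "world_to_cam" (4x4, takes a point from world to camera coordinates). Camera axes: x right, y up, looking along -z (the intrinsics and any distortion apply to the point x, -y, -z); pixel columns grow to the right and rows downward; lengths in mm; the calibration is good to about 2 mm. The wrist camera is an equidistant fisheye: a pixel r from the principal point sees the ray r / f radians off the axis. A picture is of the moment at which its call begins. There is no depth.
- r.sign_off(): hands the job in; it is judged then, once.
The state is a dict: "clock": time; "qpos": joint angles; "qvel": joint speeds; "joint_efforts": joint torques, N m; "eef_pos": TCP position; "tcp_rot": TCP orientation; "contact_force": force on the tool from outside, world axes, zero at the start; "wrist_torque": the same for the moment, N m; "opening": opening from 0.0 (shut) to 1.0 (fully open); "grasp_force": force on a finger pad.
Only numpy, scipy, OpenCV 4.12 (cv2) and the standard library are available. Lean on these libraries where they do the work, as an engineer would, in place of code of your own. Each camera call takes 0.05 s, during which the arm holds its last target. There are 200 camera calls.

### The job

Stand the two small screw-cap bottles that wait on the bench left and right of the grey sample case upright in its two empty cells, one in each. Then bring the wide-open lid down by its bar handle until it is half open, 45 degrees above closed, and finish there, still holding it steady, so that I can feed in the nitrogen hose through the gap: the lid drops if you let go, and it must not fall shut. Leave the bottles already packed in their cells and everything else on the bench where it is.

Things in the scene. Friction and masses are not known exactly. Their poses are not given: they have to be found in the camera images.
- case: grey hard-shell sample case, fixed; base 142 (x) x 210 (y) x 80 mm high, walls 5 mm, floor 6 mm. Origin under its centre, x away from the robot to the hinge side, y left, z up. White dividers 4 mm thick, tops 56 mm up, make 6 cells of 64 x 64 mm: front row x = -34, back row x = +34, each at y = +68, 0, -68 mm. Front left and back middle are empty.
- cell_front (a point): centre of the floor of the empty front left cell, 6 mm above the bench
- cell_back (a point): centre of the floor of the empty back middle cell, 6 mm above the bench
- lid (a joint): angle of the lid in rad: 0 closed, 1.83 (105 degrees) leaning back on its stop, as at the start. The lid is a 48 mm deep shell of 0.6 kg, covering the whole base, on a free hinge without stay or spring: at half open it falls shut when let go, near upright it falls back open.
- lid_hinge (a point): middle of the hinge line, on the top edge of the base's back wall, 71 mm behind the case's origin and 80 mm up; the hinge line runs along the case's y axis
- lid_handle (a point): middle of the round black bar handle on the lid's front wall: rigid, 12 mm thick, along the case's y axis, straight for 84 mm, its axis 42 mm off the wall. With the lid closed it lies 184 mm from the hinge towards the robot and 24 mm above it; it swings with the lid. Being round, it can turn between gripping fingers. The point's axes turn with the lid.
- bottle_left: small clear bottle like those already in the case, 52 mm wide, 115 mm tall, with a screw cap 35 mm wide from 92 to 115 mm up, 80 to 170 g; origin at the centre of its underside, z up its axis. Stands on the bench to the left of the case; to be packed.
- bottle_right: small clear bottle like those already in the case, 52 mm wide, 115 mm tall, with a screw cap 35 mm wide from 92 to 115 mm up, 80 to 170 g; origin at the centre of its underside, z up its axis. Stands on the bench to the right of the case; to be packed.
- packed_1: bottle like the two to be packed, already in the front middle cell; stays there
- packed_2: bottle like the two to be packed, already in the front right cell; stays there
- packed_3: bottle like the two to be packed, already in the back left cell; stays there
- packed_4: bottle like the two to be packed, already in the back right cell; stays there
- jar: squat white screw-cap jar, 60 mm wide, 90 mm tall; bystander, origin at the centre of its underside
- amber: brown glass bottle, 68 mm wide, 160 mm tall; bystander, origin at the centre of its underside
- dish: flat round dish with lid, 60 mm wide, 14 mm tall; bystander, origin at the centre of its underside
- carton: low carton, 60 x 100 x 30 mm; bystander, origin at the centre of its underside
- tape: roll of tape lying flat, 62 mm wide, 18 mm tall; bystander, origin at the centre of its underside
- tweezers: tweezers lying flat, 131 mm long, 9 mm tall; bystander, origin at the centre of its underside
- heatblock: flat aluminium tube block with rows of holes, 68 x 116 x 21 mm; bystander, origin at the centre of its underside
Mind the look-alikes: they are no part of the job. Leave any blue or green look-alike of the packed_2 alone.

How it is judged:
By the outcome, as a careful person would: the job done as asked, in the order asked, and still so for the second after the job is handed in, while the arm keeps its last pose, push and grip.
It also fails if it takes over 67 s, if anything falls off the work surface, if the arm or the gripper's body presses on something with over 40 N, if the wrist force passes 120 N, or if a joint passes its speed limit or range.

## Working session

There is one attempt and no reset: what is moved stays moved. The work goes in short steps, Python scripts to look and compute and a tool call to move; the robot and the scene stay as the last step left them, time stands still between calls to the robot, and variables do not carry over. Pictures are saved under pics/ and viewed, at most 10 in all, crops included, and the job is handed in when it is done.

Besides the shell and the picture viewer there is one more tool, called after "Request:" as a command line: name --argument value ..., lists and objects as JSON in quotes. arm_command: Moves the arm, as the interface text tells. Its arguments: {"type":"object","properties":{"deltas":{"type":"array"},"squeeze":{"type":"number"}},"required":["deltas"]}

```bash
mkdir -p pics; cat > h.py <<'E'
import numpy as np, cv2
from rig import r, imaging
def grab(n):
    f=imaging.grab_frame(n); return f
def save(f,name): cv2.imwrite('pics/'+name+'.png',f['image'][:,:,::-1])
def ray(f,u,v,fish=False):
    K=f['mtx'];W=f['world_to_cam'];x=(u-K[0,2])/K[0,0];y=(v-K[1,2])/K[1,1]
    if fish:
        t=np.hypot(x,y); s=np.sin(t)/t if t>1e-9 else 1; d=np.array([x*s,-y*s,-np.cos(t)])
    else: d=np.array([x,-y,-1.])
    R=W[:3,:3]; return -R.T@W[:3,3], R.T@d/np.linalg.norm(d)
def onz(f,u,v,z,fish=False):
    o,d=ray(f,u,v,fish); return o+d*(z-o[2])/d[2]
def proj(f,p,fish=False):
    c=f['world_to_cam'][:3,:3]@np.array(p,float)+f['world_to_cam'][:3,3]
    x,y,z=c[0],-c[1],-c[2]
    if fish:
        rr=np.hypot(x,y);t=np.arctan2(rr,z);x,y=x/rr*t,y/rr*t
    else: x,y=x/z,y/z
    K=f['mtx'];return np.array([K[0,0]*x+K[0,2],K[1,1]*y+K[1,2]])
def tri(a,b):
    (o1,d1),(o2,d2)=a,b
    A=np.stack([d1,-d2],1);t=np.linalg.lstsq(A,o2-o1,rcond=None)[0]
    return (o1+d1*t[0]+o2+d2*t[1])/2, np.linalg.norm(o1+d1*t[0]-o2-d2*t[1])
E
python3 - <<'E'
from h import *
np.set_printoptions(precision=2,suppress=True)
for n in ['top','side']:
    f=grab(n);save(f,n);print(n,f['mtx'],f['world_to_cam'],ray(f,256,192))
print(r.sense())
E
```

```text
top [[347.     0.   256.47]
 [  0.   347.   186.58]
 [  0.     0.     1.  ]] [[    0.03    -1.       0.01    18.56]
 [    0.99     0.03     0.15  -506.27]
 [   -0.15     0.       0.99 -1383.73]
 [    0.       0.       0.       1.  ]] (array([ 297.11,   34.45, 1442.88]), array([ 0.13, -0.  , -0.99]))
side [[490.34   0.   255.58]
 [  0.   490.34 189.9 ]
 [  0.     0.     1.  ]] [[    0.9     -0.44     0.    -437.54]
 [    0.35     0.7      0.63  -265.93]
 [   -0.28    -0.56     0.78 -1591.86]
 [    0.       0.       0.       1.  ]] (array([  38.31, -900.81, 1408.28]), array([ 0.28,  0.56, -0.78]))
{'clock': 0.1, 'qpos': array([ 1.33,  0.35,  1.63,  0.  ,  1.16, -0.  ]), 'qvel': array([-0., -0., -0., -0., -0., -0.]), 'joint_efforts': array([  0.  , -60.64, -34.28,   0.  ,   0.  ,  -0.  ]), 'eef_pos': array([145.28, 607.45, 230.65]), 'tcp_rot': array([-3.14, -0.  ,  2.91]), 'contact_force': array([-0.7 ,  0.47,  0.44]), 'wrist_torque': array([0.05, 0.03, 0.02]), 'grasp_force': 0.0, 'opening': 1.0040516748104513}
```

View pics/top.png

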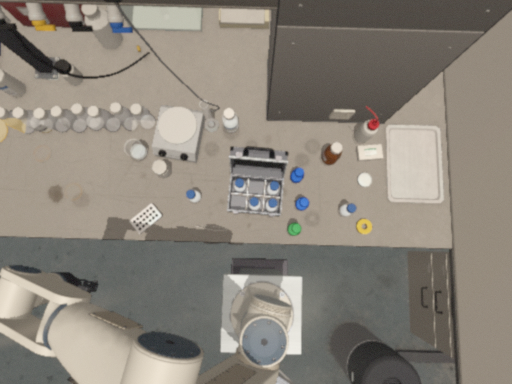

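View pics/side.png

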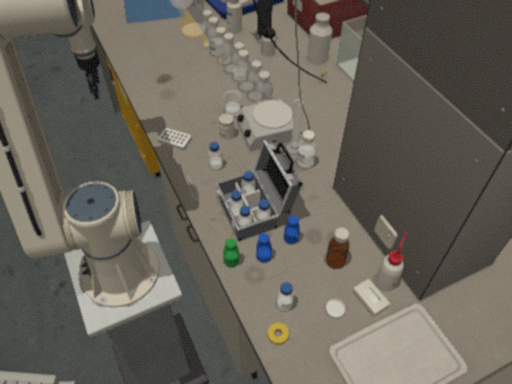

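The top view shows the case at about (258,190). The left bottle is at (193,195), the right bottle at (347,209), and the lid handle at (259,153). In the side view the bottles are at (215,155) and (286,296), and the case is at (255,200). Next I'll enlarge these areas.

```bash
python3 - <<'E'
from h import *
a=cv2.imread('pics/top.png')[140:225,180:305]; b=cv2.imread('pics/side.png')[130:315,195:320]
a=cv2.resize(a,None,fx=4,fy=4,interpolation=cv2.INTER_CUBIC); b=cv2.resize(b,None,fx=3,fy=3,interpolation=cv2.INTER_CUBIC)[:340*2]
b=b[:600]
c=np.zeros((600,800,3),np.uint8); c[:340,:500]=a; b=b[:, :300] if b.shape[1]>300 else b
c[:b.shape[0],500:500+b.shape[1]]=b; cv2.imwrite('pics/crop1.png',c)
# blue caps
np.set_printoptions(precision=1,suppress=True)
for n in ['top','side']:
    im=cv2.imread(f'pics/{n}.png'); hsv=cv2.cvtColor(im,cv2.COLOR_BGR2HSV)
    m=cv2.inRange(hsv,(100,110,60),(130,255,255)); k,_,st,ce=cv2.connectedComponentsWithStats(m)
    print(n,[(ce[i].round(1).tolist(),int(st[i,4])) for i in range(1,k) if st[i,4]>15])
E
```

```text
top [([119.4, 27.8], 139), ([296.9, 174.8], 143), ([239.1, 182.1], 47), ([274.0, 185.1], 48), ([190.2, 193.9], 44), ([301.8, 203.3], 129), ([253.9, 201.1], 41), ([272.2, 202.6], 40), ([351.0, 208.0], 37)]
side [([218.2, 5.6], 157), ([248.0, 6.0], 24), ([213.6, 146.4], 49), ([248.0, 175.8], 64), ([235.6, 194.9], 69), ([263.7, 203.9], 77), ([244.5, 210.5], 64), ([291.7, 229.6], 341), ([263.6, 247.9], 345), ([286.2, 288.2], 93)]
```

View pics/crop1.png

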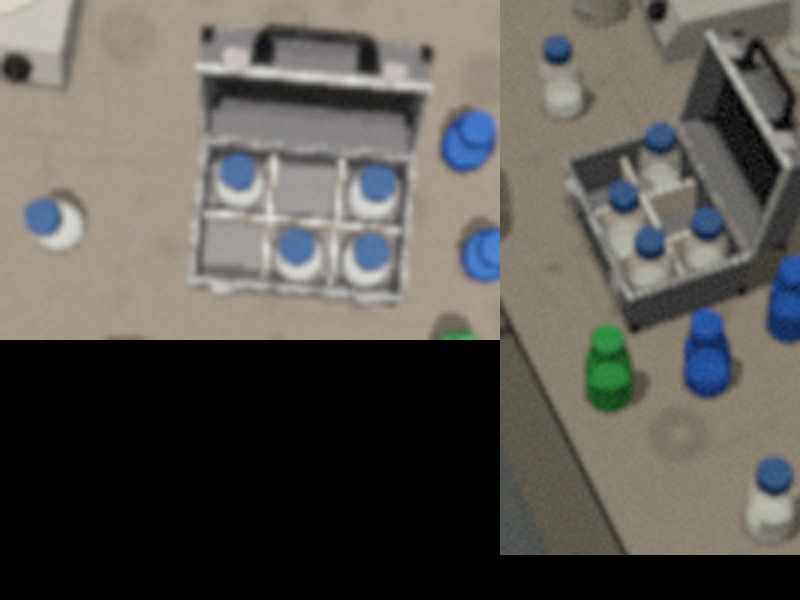

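The crop shows four packed bottles, the empty cells front left and back middle, the lid leaning back, and the handle bar at crop (315,35). Triangulating the caps gives the positions.

```bash
python3 - <<'E'
from h import *
np.set_printoptions(precision=1,suppress=True)
t=grab('top');s=grab('side')
P={'L':((190.2,193.9),(213.6,146.4)),'R':((351,208),(286.2,288.2)),'p3':((239.1,182.1),(248,175.8)),'p4':((274,185.1),(263.7,203.9)),'p1':((253.9,201.1),(235.6,194.9)),'p2':((272.2,202.6),(244.5,210.5)),'blu1':((296.9,174.8),(291.7,229.6)),'blu2':((301.8,203.3),(263.6,247.9))}
for k,(a,b) in P.items():
    z=113 if k[0]!='p' else 119
    print(k,*tri(ray(t,*a),ray(s,*b)),onz(t,*a,z)[:2],onz(s,*b,z-4)[:2])
for c in [(190,285),(405,300),(212,143),(418,155)]:
    print(c,onz(t,180+c[0]/4,140+c[1]/4,80)[:2])
# handle ends: top crop (265,35),(368,40)
for c in [(265,38),(368,42)]: print('h',onz(t,180+c[0]/4,140+c[1]/4,200))
# cabinet bottom front edge
E
```

```text
L [459.6 289.2 103.9] 0.4039131585492001 [458.7 287.4] [457.7 284.6]
R [ 422.1 -335.2  105.1] 0.31599578384750127 [ 421.2 -333. ] [ 421.1 -337. ]
p3 [509.6 100.8 109.9] 1.7816225172435631 [509.  100.1] [506.9  97. ]
p4 [501.4 -35.  113.7] 1.1391018656530478 [501.1 -34.9] [500.3 -35.8]
p1 [435.8  41.5 112. ] 3.9036297300807514 [436.9  40.9] [432.9  39.7]
p2 [433.4 -29.6 111. ] 1.044550858921822 [433.1 -29.3] [431.7 -32.2]
blu1 [ 556.9 -131.    52.6] 1.1832574802493996 [ 545.1 -123.6] [ 535.9 -163.1]
blu2 [ 441.2 -152.1   50.7] 1.260513268812903 [ 434.1 -143.6] [ 424.5 -184.4]
(190, 285) [398.1 143.6]
(405, 300) [389.2 -67.7]
(212, 143) [540.2 127.3]
(418, 155) [533.9 -78.3]
h [618.2  74.  200. ]
h [617.1 -20.8 200. ]
```

```bash
cat >> h.py <<'E'
from scipy.spatial.transform import Rotation as Ro
import json
def plan(p1,rpy1,n,p0=None,rpy0=None):
    s=r.sense(); p0=s['eef_pos'] if p0 is None else np.array(p0,float); rpy0=s['tcp_rot'] if rpy0 is None else rpy0
    A=Ro.from_euler('xyz',rpy0);B=Ro.from_euler('xyz',rpy1);w=(A.inv()*B).as_rotvec()
    rows=[];p=p0.copy();R=A
    for i in range(n):
        q=p0+(np.array(p1)-p0)*(i+1)/n; d=R.inv().apply(q-p); ww=w/n
        row={k:round(float(v),1) for k,v in zip(('tx','ty','tz'),d) if abs(v)>.05}
        row.update({k:round(float(v),3) for k,v in zip(('wx','wy','wz'),ww) if abs(v)>.0005})
        rows.append(row); 
        dd=np.array([row.get(k,0) for k in ('tx','ty','tz')]);p=p+R.apply(dd); R=R*Ro.from_rotvec([row.get(k,0) for k in ('wx','wy','wz')])
    print(json.dumps(rows)); print(p.round(1),R.as_euler('xyz').round(3))
E
python3 - <<'E'
from h import *
plan([300,450,240],[3.1416,0,2.2],5)
plan([459,289,240],[3.1416,0,1.52],5,[300,450,240],[3.1416,0,2.2])
f=grab('wrist');p=r.sense();print(p['eef_pos'],f['mtx'],ray(f,f['mtx'][0,2],f['mtx'][1,2],True))
t=grab('side')
for c in [(335,180),(412,300)]: print(onz(t,*c,0))
E
```

```text
[{"tx": -37.4, "ty": -23.5, "tz": -1.8, "wz": 0.141}, {"tx": -40.3, "ty": -17.9, "tz": -1.8, "wz": 0.141}, {"tx": -42.5, "ty": -12.1, "tz": -1.8, "wz": 0.141}, {"tx": -43.8, "ty": -6.1, "tz": -1.9, "wz": 0.141}, {"tx": -44.1, "ty": 0.2, "tz": -1.8, "wz": 0.141}]
[300. 450. 240.] [-3.141e+00  1.000e-03  2.202e+00]
[{"tx": -44.7, "ty": 6.8, "wz": 0.136}, {"tx": -43.5, "ty": 12.7, "wz": 0.136}, {"tx": -41.3, "ty": 18.6, "wz": 0.136}, {"tx": -38.4, "ty": 23.9, "wz": 0.136}, {"tx": -34.7, "ty": 29.0, "wz": 0.136}]
[459. 289. 240.] [-3.142  0.     1.52 ]
[145.36753353 607.63891176 230.90873291] [[297.31863964   0.         254.88852248]
 [  0.         297.31863964 188.17893235]
 [  0.           0.           1.        ]] (array([ 79.97553022, 622.669018  , 373.71023955]), array([ 0.25343794, -0.06176262, -0.96537795]))
[831.90960897  22.89805224   0.        ]
[ 786.03263724 -499.63565179    0.        ]
```

Request:
arm_command --deltas '[{"tx": -37.4, "ty": -23.5, "tz": -1.8, "wz": 0.141}, {"tx": -40.3, "ty": -17.9, "tz": -1.8, "wz": 0.141}, {"tx": -42.5, "ty": -12.1, "tz": -1.8, "wz": 0.141}, {"tx": -43.8, "ty": -6.1, "tz": -1.9, "wz": 0.141}, {"tx": -44.1, "ty": 0.2, "tz": -1.8, "wz": 0.141}]'

```text
schema error: expected keys hand, tx, ty, tz, wx, wy, wz
```

Request:
arm_command --deltas '[{"tx": -44.7, "ty": 6.8, "wz": 0.136}, {"tx": -43.5, "ty": 12.7, "wz": 0.136}, {"tx": -41.3, "ty": 18.6, "wz": 0.136}, {"tx": -38.4, "ty": 23.9, "wz": 0.136}, {"tx": -34.7, "ty": 29.0, "wz": 0.136}, {}, {}]'

```text
schema error: expected keys hand, tx, ty, tz, wx, wy, wz
```

```bash
python3 - <<'E'
from h import *
np.set_printoptions(precision=2,suppress=True)
f=grab('wrist');save(f,'w1');s=r.sense();print(s['clock'],s['eef_pos'],s['tcp_rot'])
hsv=cv2.cvtColor(f['image'],cv2.COLOR_RGB2HSV)
m=cv2.inRange(hsv,(100,110,60),(130,255,255)); k,_,st,ce=cv2.connectedComponentsWithStats(m)
for i in range(1,k):
    if st[i,4]>60: print(ce[i],st[i],onz(f,*ce[i],115,True))
E
```

```text
0.35 [145.38 607.76 231.1 ] [-3.14  0.    2.91]
```

View pics/w1.png

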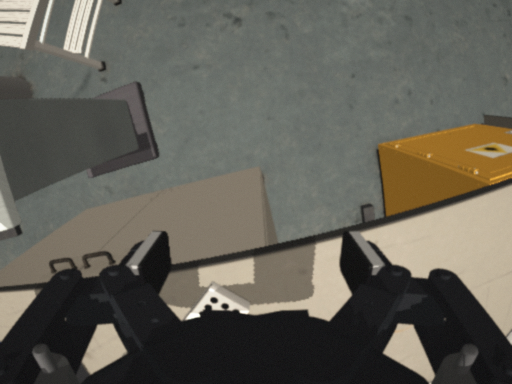

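The arm hasn't moved, because every row needs all seven keys. The wrist view shows the fingers at (155,265) and (355,265) and the heat block at (215,300). I'll resend with full rows.

Request:
arm_command --deltas '[{"hand": 85, "tx": -37.4, "ty": -23.5, "tz": -1.8, "wx": 0, "wy": 0, "wz": 0.141}, {"hand": 85, "tx": -40.3, "ty": -17.9, "tz": -1.8, "wx": 0, "wy": 0, "wz": 0.141}, {"hand": 85, "tx": -42.5, "ty": -12.1, "tz": -1.8, "wx": 0, "wy": 0, "wz": 0.141}, {"hand": 85, "tx": -43.8, "ty": -6.1, "tz": -1.9, "wx": 0, "wy": 0, "wz": 0.141}, {"hand": 85, "tx": -44.1, "ty": 0.2, "tz": -1.8, "wx": 0, "wy": 0, "wz": 0.141}]'

```text
clock: 0.98
eef_pos: [300.9, 449.2, 240.6]
tcp_rot: [3.141, -0.0, 2.197]
contact_force: [0.4, 0.1, -0.2]
opening: 0.993
grasp_force: 0.0
```

Request:
arm_command --deltas '[{"hand": 85, "tx": -44.7, "ty": 6.8, "tz": 0, "wx": 0, "wy": 0, "wz": 0.136}, {"hand": 85, "tx": -43.5, "ty": 12.7, "tz": 0, "wx": 0, "wy": 0, "wz": 0.136}, {"hand": 85, "tx": -41.3, "ty": 18.6, "tz": 0, "wx": 0, "wy": 0, "wz": 0.136}, {"hand": 85, "tx": -38.4, "ty": 23.9, "tz": 0, "wx": 0, "wy": 0, "wz": 0.136}, {"hand": 85, "tx": -34.7, "ty": 29.0, "tz": 0, "wx": 0, "wy": 0, "wz": 0.136}, {"hand": 85, "tx": 0, "ty": 0, "tz": 0, "wx": 0, "wy": 0, "wz": 0}, {"hand": 85, "tx": 0, "ty": 0, "tz": 0, "wx": 0, "wy": 0, "wz": 0}]'

```text
clock: 1.85
eef_pos: [459.0, 289.7, 240.3]
tcp_rot: [-3.141, -0.0, 1.522]
contact_force: [-0.2, 1.3, 0.5]
opening: 0.994
grasp_force: 0.0
```

```bash
cat >> h.py <<'E'
def caps(f,z=115,fish=True):
    hsv=cv2.cvtColor(f['image'],cv2.COLOR_RGB2HSV)
    m=cv2.inRange(hsv,(100,110,60),(130,255,255)); k,_,st,ce=cv2.connectedComponentsWithStats(m)
    for i in range(1,k):
        if st[i,4]>60: print(ce[i],st[i],onz(f,*ce[i],z,fish))
E
python3 - <<'E'
from h import *
np.set_printoptions(precision=2,suppress=True)
f=grab('wrist');save(f,'w2');s=r.sense();print(s['clock'],s['eef_pos'],s['tcp_rot'],s['qpos'])
caps(f)
E
```

```text
1.9 [458.78 290.09 240.34] [-3.14 -0.    1.52] [0.56 0.22 1.8  0.   1.13 0.61]
[256.31 179.3 ] [ 239  161   36   37 1035] [459.09 291.24 115.  ]
```

View pics/w2.png

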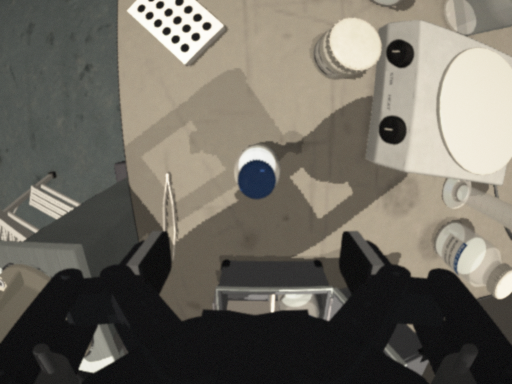

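The wrist view shows the left bottle's cap at (256,179), on the pad axis, with the tweezers at (168,200) clear of the fingers. Descending to grip the cap.

Request:
arm_command --deltas '[{"hand": 85, "tx": 0, "ty": 0, "tz": 45, "wx": 0, "wy": 0, "wz": 0}, {"hand": 85, "tx": 0, "ty": 0, "tz": 45, "wx": 0, "wy": 0, "wz": 0}, {"hand": 85, "tx": 0, "ty": 0, "tz": 40, "wx": 0, "wy": 0, "wz": 0}, {"hand": 85, "tx": 0, "ty": 0, "tz": 26, "wx": 0, "wy": 0, "wz": 0}, {"hand": 85, "tx": 0, "ty": 0, "tz": 0, "wx": 0, "wy": 0, "wz": 0}, {"hand": 20, "tx": 0, "ty": 0, "tz": 0, "wx": 0, "wy": 0, "wz": 0}, {"hand": 20, "tx": 0, "ty": 0, "tz": 0, "wx": 0, "wy": 0, "wz": 0}, {"hand": 20, "tx": 0, "ty": 0, "tz": 0, "wx": 0, "wy": 0, "wz": 0}]' --squeeze 40

```text
clock: 2.9
eef_pos: [460.4, 290.2, 85.8]
tcp_rot: [3.139, -0.001, 1.522]
contact_force: [0.3, -1.2, 5.2]
opening: 0.408
grasp_force: 38.5
```

Request:
arm_command --deltas '[{"hand": 20, "tx": 0, "ty": 0, "tz": 0, "wx": 0, "wy": 0, "wz": 0}, {"hand": 20, "tx": 0, "ty": 0, "tz": 0, "wx": 0, "wy": 0, "wz": 0}, {"hand": 20, "tx": 0, "ty": 0, "tz": 0, "wx": 0, "wy": 0, "wz": 0}, {"hand": 20, "tx": 0, "ty": 0, "tz": 0, "wx": 0, "wy": 0, "wz": 0}]'

```text
clock: 3.4
eef_pos: [460.4, 290.1, 85.8]
tcp_rot: [3.139, -0.001, 1.522]
contact_force: [-0.2, -1.1, 6.5]
opening: 0.414
grasp_force: 38.6
```

Request:
arm_command --deltas '[{"hand": 20, "tx": 0, "ty": 0, "tz": -40, "wx": 0, "wy": 0, "wz": 0}, {"hand": 20, "tx": 0, "ty": 0, "tz": -50, "wx": 0, "wy": 0, "wz": 0}, {"hand": 20, "tx": 0, "ty": 0, "tz": -50, "wx": 0, "wy": 0, "wz": 0}, {"hand": 20, "tx": -40, "ty": 0, "tz": -20, "wx": 0, "wy": 0, "wz": 0}, {"hand": 20, "tx": -40, "ty": -5, "tz": 0, "wx": 0, "wy": 0, "wz": 0}, {"hand": 20, "tx": -20, "ty": -5, "tz": 0, "wx": 0, "wy": 0, "wz": 0}, {"hand": 20, "tx": 0, "ty": 0, "tz": 0, "wx": 0, "wy": 0, "wz": 0}, {"hand": 20, "tx": 0, "ty": 0, "tz": 0, "wx": 0, "wy": 0, "wz": 0}]'

```text
clock: 4.4
eef_pos: [444.8, 190.9, 244.4]
tcp_rot: [3.141, -0.001, 1.522]
contact_force: [1.1, 0.2, -0.9]
opening: 0.415
grasp_force: 38.7
```

```bash
python3 - <<'E'
from h import *
np.set_printoptions(precision=2,suppress=True)
f=grab('wrist');save(f,'w3');s=r.sense();print(s['clock'],s['eef_pos'],s['tcp_rot'],s['opening'])
cv2.imwrite('pics/w3c.png',cv2.resize(f['image'][90:384,120:420,::-1],(800,784))[:600])
import pickle;pickle.dump(f,open('w3.pkl','wb'))
caps(f,121)
# predict rim corners & cell centres
yaw=-.05;c,si=np.cos(yaw),np.sin(yaw);O=np.array([467,33])
for q in [(-71,105,80),(71,105,80),(-71,-105,80),(71,-105,80),(-34,68,6),(34,0,6),(0,105,56),(0,34,56)]:
    p=O+[c*q[0]-si*q[1],si*q[0]+c*q[1]];u=proj(f,[*p,q[2]],True);print(q,u,(u-[120,90])*800/300)
E
```

```text
4.45 [444.8  191.03 244.35] [ 3.14 -0.    1.52] 0.4139309969129592
[254.69 260.15] [ 216  215   78  101 5522] [439.26 109.02 121.  ]
[329.17 248.85] [324 242  12  14  71] [515.68 116.73 121.  ]
(-71, 105, 80) [219.1  217.81] [264.28 340.83]
(71, 105, 80) [344.69 217.06] [599.17 338.84]
(-71, -105, 80) [227.22 352.12] [285.92 698.98]
(71, -105, 80) [324.95 349.68] [546.53 692.49]
(-34, 68, 6) [252.9  223.94] [354.4  357.17]
(34, 0, 6) [299.03 266.01] [477.42 469.36]
(0, 105, 56) [281.32 210.68] [430.18 321.82]
(0, 34, 56) [279.49 263.1 ] [425.32 461.6 ]
```

View pics/w3c.png

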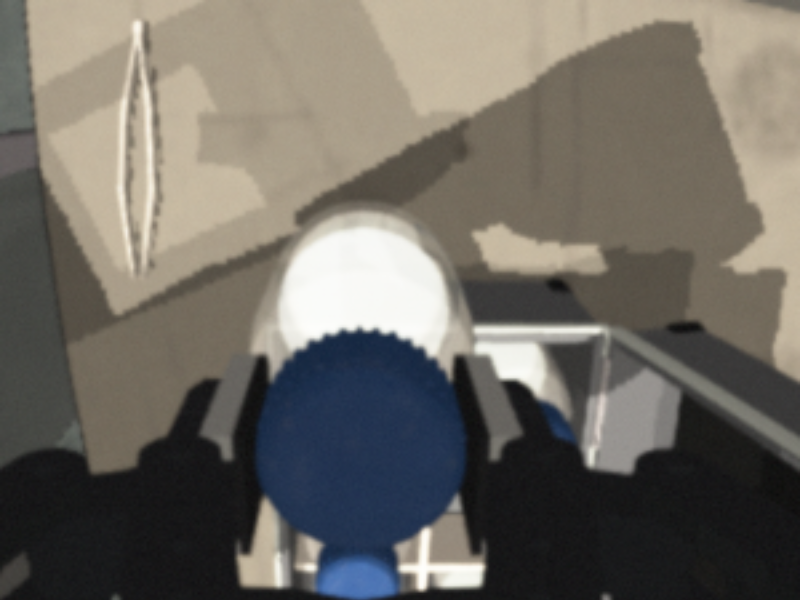

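The crop shows the held bottle in the middle. The case's left rim edge is at crop (480–600,326), the back-left rim corner at (605,328), the row divider at x=425, and the cross divider at y=568.

```bash
python3 - <<'E'
from h import *
import pickle
np.set_printoptions(precision=1,suppress=True)
f=pickle.load(open('w3.pkl','rb'))
for c,z in [((485,326),80),((600,326),80),((608,330),80),((425,560),56),((330,568),56),((460,568),56),((284,570),80)]:
    print(c,z,onz(f,120+c[0]*.375,90+c[1]*.375,z,True))
E
```

```text
(485, 326) 80 [493.2 143.3  80. ]
(600, 326) 80 [543.2 140.2  80. ]
(608, 330) 80 [547.  138.1  80. ]
(425, 560) 56 [467.8   8.   56. ]
(330, 568) 56 [419.1   5.5  56. ]
(460, 568) 56 [485.9   1.2  56. ]
(284, 570) 80 [399.   23.1  80. ]
```

Request:
arm_command --deltas '[{"hand": 20, "tx": -30, "ty": -0.6, "tz": 0, "wx": 0, "wy": 0, "wz": 0}, {"hand": 20, "tx": -30, "ty": -0.6, "tz": 0, "wx": 0, "wy": 0, "wz": 0}, {"hand": 20, "tx": -24.7, "ty": -0.5, "tz": 0, "wx": 0, "wy": 0, "wz": 0.01}, {"hand": 20, "tx": 0, "ty": 0, "tz": 30, "wx": 0, "wy": 0, "wz": 0}, {"hand": 20, "tx": 0, "ty": 0, "tz": 30, "wx": 0, "wy": 0, "wz": 0}, {"hand": 20, "tx": 0, "ty": 0, "tz": 20, "wx": 0, "wy": 0, "wz": 0}, {"hand": 20, "tx": 0, "ty": 0, "tz": 12, "wx": 0, "wy": 0, "wz": 0}, {"hand": 20, "tx": 0, "ty": 0, "tz": 0, "wx": 0, "wy": 0, "wz": 0}]'

```text
clock: 5.45
eef_pos: [438.4, 106.1, 151.8]
tcp_rot: [-3.14, 0.0, 1.512]
contact_force: [-0.5, -0.7, -0.2]
opening: 0.411
grasp_force: 38.7
```

```bash
python3 - <<'E'
from h import *
t=grab('top')['image'][160:220,220:300,::-1];s=grab('side')['image'][140:240,205:305,::-1]
c=np.zeros((500,800,3),np.uint8);c[:300,:400]=cv2.resize(t,(400,300),interpolation=2);c[:400,400:]=cv2.resize(s,(400,400),interpolation=2)
cv2.imwrite('pics/ins1.png',c)
E
```

```text
(no output)
```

View pics/ins1.png

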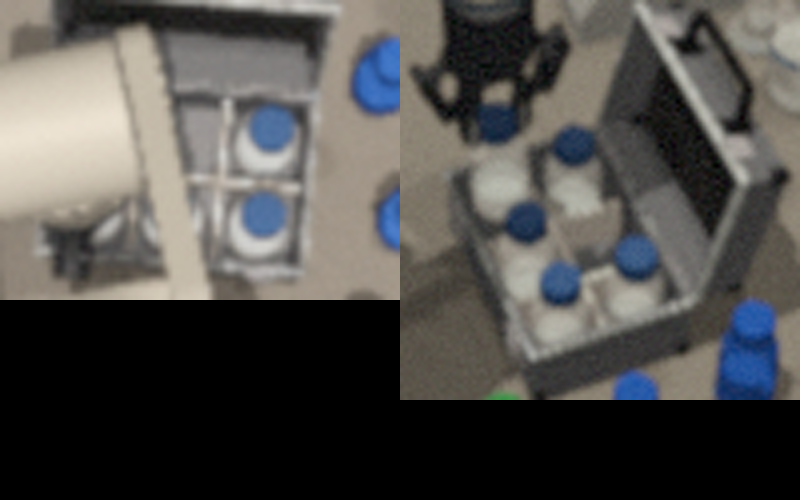

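The bottle, seen at (500,180) in the crop, hangs inside the front left cell, and there is no contact force. I'll keep lowering.

Request:
arm_command --deltas '[{"hand": 20, "tx": 0, "ty": 0, "tz": 14, "wx": 0, "wy": 0, "wz": 0}, {"hand": 20, "tx": 0, "ty": 0, "tz": 14, "wx": 0, "wy": 0, "wz": 0}, {"hand": 20, "tx": 0, "ty": 0, "tz": 14, "wx": 0, "wy": 0, "wz": 0}, {"hand": 20, "tx": 0, "ty": 0, "tz": 14, "wx": 0, "wy": 0, "wz": 0}, {"hand": 20, "tx": 0, "ty": 0, "tz": 0, "wx": 0, "wy": 0, "wz": 0}]'

```text
clock: 6.18
eef_pos: [437.7, 105.4, 95.0]
tcp_rot: [-3.139, 0.001, 1.512]
contact_force: [-0.3, -0.9, -1.0]
opening: 0.414
grasp_force: 38.7
```

Request:
arm_command --deltas '[{"hand": 20, "tx": 0, "ty": 0, "tz": 3.5, "wx": 0, "wy": 0, "wz": 0}, {"hand": 20, "tx": 0, "ty": 0, "tz": 0, "wx": 0, "wy": 0, "wz": 0}, {"hand": 50, "tx": 0, "ty": 0, "tz": 0, "wx": 0, "wy": 0, "wz": 0}, {"hand": 50, "tx": 0, "ty": 0, "tz": 0, "wx": 0, "wy": 0, "wz": 0}, {"hand": 50, "tx": 0, "ty": 0, "tz": 0, "wx": 0, "wy": 0, "wz": 0}, {"hand": 50, "tx": 0, "ty": 0, "tz": -15, "wx": 0, "wy": 0, "wz": 0}, {"hand": 50, "tx": 0, "ty": 0, "tz": -20, "wx": 0, "wy": 0, "wz": 0}, {"hand": 50, "tx": 0, "ty": 0, "tz": -50, "wx": 0, "wy": 0, "wz": 0}]'

```text
clock: 7.18
eef_pos: [437.3, 105.4, 178.2]
tcp_rot: [-3.138, 0.001, 1.512]
contact_force: [0.8, 0.4, 0.1]
opening: 0.586
grasp_force: 0.0
```

Request:
arm_command --deltas '[{"hand": 85, "tx": 0, "ty": 0, "tz": -50, "wx": 0, "wy": 0, "wz": 0}, {"hand": 85, "tx": -20, "ty": 0, "tz": -30, "wx": 0, "wy": 0, "wz": 0}, {"hand": 85, "tx": -30, "ty": 0, "tz": 0, "wx": 0, "wy": 0, "wz": 0}, {"hand": 85, "tx": 0, "ty": 0, "tz": 0, "wx": 0, "wy": 0, "wz": 0}]'

```text
clock: 7.68
eef_pos: [435.6, 54.7, 259.3]
tcp_rot: [3.14, -0.0, 1.51]
contact_force: [0.2, 1.0, -0.7]
opening: 0.994
grasp_force: 0.0
```

```bash
python3 - <<'E'
from h import *
np.set_printoptions(precision=2,suppress=True)
f=grab('wrist');s=r.sense();print(s['clock'],s['eef_pos'],s['tcp_rot'])
import pickle;pickle.dump(f,open('w4.pkl','wb'))
cv2.imwrite('pics/w4.png',cv2.resize(f['image'][:,:,::-1],(800,600)))
caps(f,121)
q=s['eef_pos']
plan([423,-335,260],[3.1416,0,1.512],8,[q[0],q[1],q[2]],[3.1416,0,1.512])
E
```

```text
7.725 [435.6   55.42 258.81] [ 3.14 -0.    1.51]
[254.71 124.81] [237 108  36  35 962] [437.52 105.81 121.  ]
[325.86 126.46] [ 308  109   36   36 1006] [505.56 101.18 121.  ]
[255.92 187.99] [240 171  33  35 913] [434.93  44.36 121.  ]
[257.67 250.63] [241 234  34  34 882] [432.66 -24.08 121.  ]
[326.78 265.78] [ 303  234   49   74 1580] [507.76 -49.33 121.  ]
[266.83 295.82] [ 251  276   34   39 1126] [439.72 -83.75 121.  ]
[{"tx": -48.8, "ty": 1.3, "tz": -0.1}, {"tx": -48.8, "ty": 1.3, "tz": -0.2}, {"tx": -48.8, "ty": 1.3, "tz": -0.1}, {"tx": -48.8, "ty": 1.3, "tz": -0.2}, {"tx": -48.9, "ty": 1.3, "tz": -0.1}, {"tx": -48.8, "ty": 1.3, "tz": -0.2}, {"tx": -48.8, "ty": 1.3, "tz": -0.1}, {"tx": -48.8, "ty": 1.3, "tz": -0.2}]
[ 423. -335.  260.] [-3.14  0.    1.51]
```

View pics/w4.png

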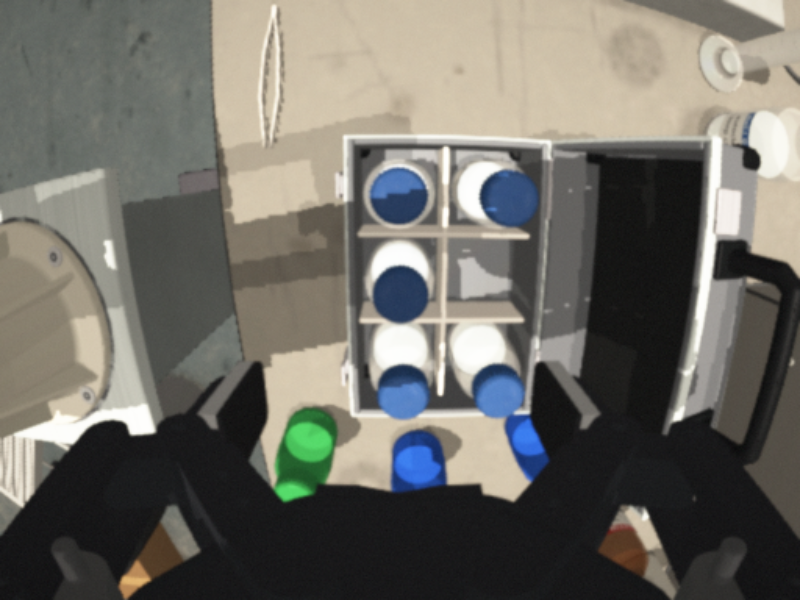

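The view shows the left bottle upright in the front left cell, with its cap at (400,195). The empty back middle cell is bounded by divider crossings at (445,232) and (443,313), and the handle runs along (790,300) to (755,445).

```bash
python3 - <<'E'
from h import *
import pickle
np.set_printoptions(precision=1,suppress=True)
f=pickle.load(open('w4.pkl','rb'))
for c,z in [((445,232),56),((443,313),56),((525,235),56),((520,319),56),((346,136),80),((549,143),80),((353,415),80),((790,300),250),((755,445),250)]:
    print(c,z,onz(f,c[0]*.64,c[1]*.64,z,True))
E
```

```text
(445, 232) 56 [471.   72.7  56. ]
(443, 313) 56 [467.    9.2  56. ]
(525, 235) 56 [533.1  67.6  56. ]
(520, 319) 56 [529.3  -0.1  56. ]
(346, 136) 80 [404.5 147.3  80. ]
(549, 143) 80 [546.5 137.   80. ]
(353, 415) 80 [391.3 -64.   80. ]
(790, 300) 250 [613.5  65.2 250. ]
(755, 445) 250 [611.9 -11.5 250. ]
```

Request:
arm_command --deltas '[{"hand": 85, "tx": -49, "ty": 1.3, "tz": 0, "wx": 0, "wy": 0, "wz": 0}, {"hand": 85, "tx": -49, "ty": 1.3, "tz": 0, "wx": 0, "wy": 0, "wz": 0}, {"hand": 85, "tx": -49, "ty": 1.3, "tz": 0, "wx": 0, "wy": 0, "wz": 0}, {"hand": 85, "tx": -49, "ty": 1.3, "tz": 0, "wx": 0, "wy": 0, "wz": 0}, {"hand": 85, "tx": -49, "ty": 1.3, "tz": 0, "wx": 0, "wy": 0, "wz": 0}, {"hand": 85, "tx": -49, "ty": 1.3, "tz": 0, "wx": 0, "wy": 0, "wz": 0}, {"hand": 85, "tx": -49, "ty": 1.3, "tz": 0, "wx": 0, "wy": 0, "wz": 0}, {"hand": 85, "tx": -48, "ty": 1.3, "tz": 0, "wx": 0, "wy": 0, "wz": 0}]'

```text
clock: 8.72
eef_pos: [423.3, -336.1, 257.9]
tcp_rot: [-3.142, -0.001, 1.512]
contact_force: [0.8, -0.3, -1.1]
opening: 0.997
grasp_force: 0.0
```

Request:
arm_command --deltas '[{"hand": 85, "tx": 0, "ty": 0, "tz": 0, "wx": 0, "wy": 0, "wz": 0}, {"hand": 85, "tx": 0, "ty": 0, "tz": 0, "wx": 0, "wy": 0, "wz": 0}]'

```text
clock: 8.98
eef_pos: [423.1, -334.2, 257.5]
tcp_rot: [-3.141, -0.001, 1.512]
contact_force: [0.6, 0.1, -0.1]
opening: 0.995
grasp_force: 0.0
```

```bash
python3 - <<'E'
from h import *
np.set_printoptions(precision=2,suppress=True)
f=grab('wrist');save(f,'w5');s=r.sense();print(s['clock'],s['eef_pos'],s['tcp_rot'])
caps(f,115)
E
```

```text
9.025 [ 423.12 -333.87  257.66] [-3.14 -0.    1.51]
[261.57  19.06] [ 240    0   45   43 1641] [ 437.31 -179.26  115.  ]
[350.18  10.74] [ 327    0   53   27 1066] [ 526.16 -169.37  115.  ]
[255.2  177.03] [239 161  33  32 800] [ 421.95 -334.27  115.  ]
```

Request:
arm_command --deltas '[{"hand": 85, "tx": 0, "ty": -1, "tz": 50, "wx": 0, "wy": 0, "wz": 0}, {"hand": 85, "tx": 0, "ty": 0, "tz": 50, "wx": 0, "wy": 0, "wz": 0}, {"hand": 85, "tx": 0, "ty": 0, "tz": 40, "wx": 0, "wy": 0, "wz": 0}, {"hand": 85, "tx": 0, "ty": 0, "tz": 33, "wx": 0, "wy": 0, "wz": 0}, {"hand": 85, "tx": 0, "ty": 0, "tz": 0, "wx": 0, "wy": 0, "wz": 0}, {"hand": 20, "tx": 0, "ty": 0, "tz": 0, "wx": 0, "wy": 0, "wz": 0}, {"hand": 20, "tx": 0, "ty": 0, "tz": 0, "wx": 0, "wy": 0, "wz": 0}, {"hand": 20, "tx": 0, "ty": 0, "tz": 0, "wx": 0, "wy": 0, "wz": 0}]' --squeeze 40

```text
clock: 10.02
eef_pos: [422.7, -335.6, 86.5]
tcp_rot: [3.14, 0.001, 1.512]
contact_force: [-1.9, 0.3, 12.7]
opening: 0.413
grasp_force: 38.0
```

Request:
arm_command --deltas '[{"hand": 20, "tx": 0, "ty": 0, "tz": 0, "wx": 0, "wy": 0, "wz": 0}, {"hand": 20, "tx": 0, "ty": 0, "tz": 0, "wx": 0, "wy": 0, "wz": 0}, {"hand": 20, "tx": 0, "ty": 0, "tz": 0, "wx": 0, "wy": 0, "wz": 0}]'

```text
clock: 10.4
eef_pos: [422.6, -335.7, 86.5]
tcp_rot: [3.14, 0.001, 1.512]
contact_force: [-1.8, 0.4, 10.2]
opening: 0.412
grasp_force: 37.9
```

Request:
arm_command --deltas '[{"hand": 20, "tx": 0, "ty": 0, "tz": -40, "wx": 0, "wy": 0, "wz": 0}, {"hand": 20, "tx": 0, "ty": 0, "tz": -55, "wx": 0, "wy": 0, "wz": 0}, {"hand": 20, "tx": 0, "ty": 0, "tz": -50, "wx": 0, "wy": 0, "wz": 0}, {"hand": 20, "tx": 30, "ty": 5, "tz": -20, "wx": 0, "wy": 0, "wz": 0}, {"hand": 20, "tx": 45, "ty": 8, "tz": 0, "wx": 0, "wy": 0, "wz": 0}, {"hand": 20, "tx": 50, "ty": 8, "tz": 0, "wx": 0, "wy": 0, "wz": 0}, {"hand": 20, "tx": 50, "ty": 8, "tz": 0, "wx": 0, "wy": 0, "wz": 0}, {"hand": 20, "tx": 50, "ty": 8, "tz": 0, "wx": 0, "wy": 0, "wz": 0}]'

```text
clock: 11.4
eef_pos: [472.3, -111.2, 250.6]
tcp_rot: [3.14, 0.0, 1.511]
contact_force: [0.4, 0.9, -1.5]
opening: 0.409
grasp_force: 37.7
```

Request:
arm_command --deltas '[{"hand": 20, "tx": 50, "ty": 8, "tz": 0, "wx": 0, "wy": 0, "wz": 0}, {"hand": 20, "tx": 45, "ty": 7, "tz": 0, "wx": 0, "wy": 0, "wz": 0}, {"hand": 20, "tx": 35, "ty": 6.4, "tz": 0, "wx": 0, "wy": 0, "wz": 0}, {"hand": 20, "tx": 21, "ty": 0, "tz": 0, "wx": 0, "wy": 0, "wz": 0}, {"hand": 20, "tx": 0, "ty": 0, "tz": 0, "wx": 0, "wy": 0, "wz": 0}, {"hand": 20, "tx": 0, "ty": 0, "tz": 0, "wx": 0, "wy": 0, "wz": 0}]'

```text
clock: 12.15
eef_pos: [502.3, 36.3, 250.1]
tcp_rot: [3.141, 0.0, 1.512]
contact_force: [-0.8, -0.4, -2.1]
opening: 0.409
grasp_force: 37.7
```

```bash
python3 - <<'E'
from h import *
np.set_printoptions(precision=2,suppress=True)
f=grab('wrist');save(f,'w6');s=r.sense();print(s['clock'],s['eef_pos'],s['tcp_rot'])
caps(f,121)
d=np.array([503,36.5])-s['eef_pos'][:2];y=s['tcp_rot'][2];print('tx,ty',d@[np.cos(y),np.sin(y)],d@[np.sin(y),-np.cos(y)])
E
```

```text
12.2 [502.33  36.07 250.09] [3.14 0.   1.51]
[183.21 111.43] [ 165   93   38   37 1107] [438.95 105.37 121.  ]
[257.72 110.68] [ 240   93   37   36 1038] [507.42 100.61 121.  ]
[187.34 176.04] [ 169  159   37   35 1010] [436.95  44.08 121.  ]
[253.78 259.23] [ 209  211   93  101 6076] [494.91 -47.66 121.  ]
[187.44 235.96] [177 224  27  30 363] [429.01 -17.96 121.  ]
tx,ty 0.46474866046968466 0.6412576614702374
```

Request:
arm_command --deltas '[{"hand": 20, "tx": 0.5, "ty": 0.6, "tz": 30, "wx": 0, "wy": 0, "wz": 0}, {"hand": 20, "tx": 0, "ty": 0, "tz": 30, "wx": 0, "wy": 0, "wz": 0}, {"hand": 20, "tx": 0, "ty": 0, "tz": 30, "wx": 0, "wy": 0, "wz": 0}, {"hand": 20, "tx": 0, "ty": 0, "tz": 8, "wx": 0, "wy": 0, "wz": 0}, {"hand": 20, "tx": 0, "ty": 0, "tz": 8, "wx": 0, "wy": 0, "wz": 0}, {"hand": 20, "tx": 0, "ty": 0, "tz": 8, "wx": 0, "wy": 0, "wz": 0}, {"hand": 20, "tx": 0, "ty": 0, "tz": 8, "wx": 0, "wy": 0, "wz": 0}, {"hand": 20, "tx": 0, "ty": 0, "tz": 0, "wx": 0, "wy": 0, "wz": 0}]'

```text
clock: 13.2
eef_pos: [502.8, 37.3, 127.5]
tcp_rot: [-3.141, 0.0, 1.512]
contact_force: [-0.2, -0.0, -1.7]
opening: 0.407
grasp_force: 37.9
```

Request:
arm_command --deltas '[{"hand": 20, "tx": 0, "ty": 0, "tz": 11, "wx": 0, "wy": 0, "wz": 0}, {"hand": 20, "tx": 0, "ty": 0, "tz": 11, "wx": 0, "wy": 0, "wz": 0}, {"hand": 20, "tx": 0, "ty": 0, "tz": 9, "wx": 0, "wy": 0, "wz": 0}, {"hand": 20, "tx": 0, "ty": 0, "tz": 4, "wx": 0, "wy": 0, "wz": 0}, {"hand": 20, "tx": 0, "ty": 0, "tz": 0, "wx": 0, "wy": 0, "wz": 0}]'

```text
clock: 13.82
eef_pos: [503.2, 37.3, 92.8]
tcp_rot: [-3.142, 0.0, 1.512]
contact_force: [-0.2, 0.2, -1.0]
opening: 0.407
grasp_force: 38.0
```

Request:
arm_command --deltas '[{"hand": 50, "tx": 0, "ty": 0, "tz": 0, "wx": 0, "wy": 0, "wz": 0}, {"hand": 50, "tx": 0, "ty": 0, "tz": 0, "wx": 0, "wy": 0, "wz": 0}, {"hand": 50, "tx": 0, "ty": 0, "tz": 0, "wx": 0, "wy": 0, "wz": 0}, {"hand": 50, "tx": 0, "ty": 0, "tz": -15, "wx": 0, "wy": 0, "wz": 0}, {"hand": 50, "tx": 0, "ty": 0, "tz": -20, "wx": 0, "wy": 0, "wz": 0}, {"hand": 50, "tx": 0, "ty": 0, "tz": -50, "wx": 0, "wy": 0, "wz": 0}, {"hand": 50, "tx": 0, "ty": 0, "tz": -50, "wx": 0, "wy": 0, "wz": 0}, {"hand": 50, "tx": 0, "ty": 0, "tz": -50, "wx": 0, "wy": 0, "wz": 0}]'

```text
clock: 14.82
eef_pos: [502.8, 37.3, 280.7]
tcp_rot: [3.141, -0.0, 1.512]
contact_force: [0.9, 0.4, 0.0]
opening: 0.589
grasp_force: 0.0
```

Request:
arm_command --deltas '[{"hand": 60, "tx": -4, "ty": 0, "tz": -45, "wx": 0, "wy": 0, "wz": 0}, {"hand": 60, "tx": 0, "ty": 30, "tz": 0, "wx": 0, "wy": 0, "wz": 0}, {"hand": 60, "tx": 0, "ty": 40, "tz": 0, "wx": 0, "wy": 0, "wz": 0}, {"hand": 60, "tx": 0, "ty": 37, "tz": 0, "wx": 0, "wy": 0, "wz": 0}, {"hand": 60, "tx": 0, "ty": 0, "tz": 0, "wx": 0, "wy": 0, "wz": 0}, {"hand": 60, "tx": 0, "ty": 0, "tz": 0, "wx": 0, "wy": 0, "wz": 0}]'

```text
clock: 15.58
eef_pos: [608.9, 27.0, 323.3]
tcp_rot: [-3.141, 0.0, 1.512]
contact_force: [0.7, 0.4, -0.3]
opening: 0.698
grasp_force: 0.0
```

```bash
python3 - <<'E'
from h import *
np.set_printoptions(precision=2,suppress=True)
f=grab('wrist');s=r.sense();print(s['clock'],s['eef_pos'],s['tcp_rot'],s['qpos'])
import pickle;pickle.dump(f,open('w7.pkl','wb'))
cv2.imwrite('pics/w7.png',cv2.resize(f['image'][:,:,::-1],(800,600)))
caps(f,121)
for y in (-42,0,42): print(proj(f,[469+142-.06*-y*1, 37.5-8.5+y,251],True)/.64)
E
```

```text
15.625 [608.71  27.01 323.31] [-3.14 -0.    1.51] [0.04 0.26 1.56 0.   1.32 0.1 ]
[168.84 110.14] [154  97  30  28 649] [510.15 100.49 121.  ]
[117.73 113.26] [104  99  28  29 625] [442.47 104.97 121.  ]
[170.26 160.68] [157 147  28  28 611] [505.73  39.71 121.  ]
[121.75 161.97] [109 149  27  28 587] [440.18  43.44 121.  ]
[128.76 213.71] [116 201  26  27 542] [437.96 -25.63 121.  ]
[175.36 215.34] [162 202  28  28 580] [503.02 -30.34 121.  ]
[216.93 275.13] [213 258  10  31 149] [ 547.15 -119.59  121.  ]
[404.79 382.99]
[405.23 304.34]
[405.56 217.09]
```

View pics/w7.png

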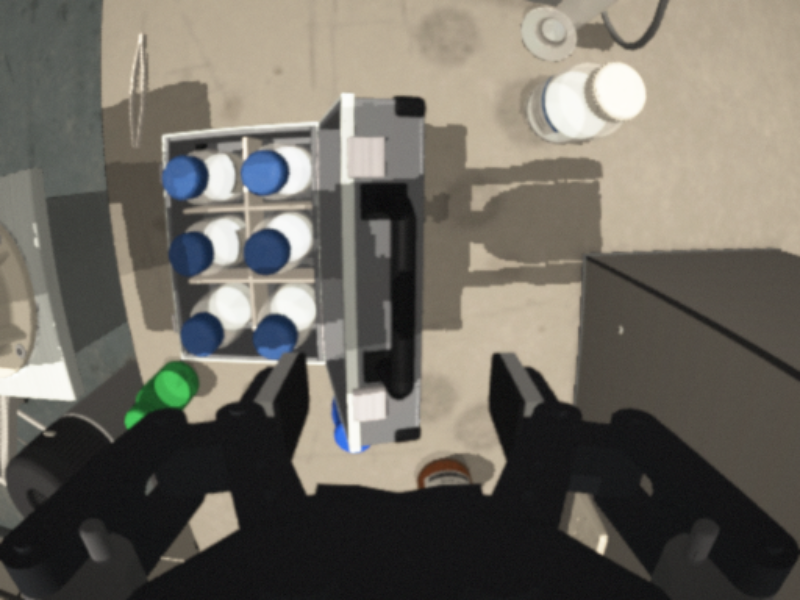

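The view shows all six cells filled with upright bottles. The handle bar runs from (405,205) to (400,390), as predicted, so I'll descend on it.

Request:
arm_command --deltas '[{"hand": 60, "tx": 1.5, "ty": 1.5, "tz": 30, "wx": 0, "wy": 0, "wz": 0}, {"hand": 60, "tx": 0, "ty": 0, "tz": 30, "wx": 0, "wy": 0, "wz": 0}, {"hand": 60, "tx": 0, "ty": 0, "tz": 20, "wx": 0, "wy": 0, "wz": 0}, {"hand": 60, "tx": 0, "ty": 0, "tz": 10, "wx": 0, "wy": 0, "wz": 0}, {"hand": 60, "tx": 0, "ty": 0, "tz": 0, "wx": 0, "wy": 0, "wz": 0}]'

```text
clock: 16.25
eef_pos: [610.7, 28.4, 233.0]
tcp_rot: [-3.141, 0.0, 1.512]
contact_force: [0.2, -0.3, 0.3]
opening: 0.706
grasp_force: 0.0
```

Request:
arm_command --deltas '[{"hand": 0, "tx": 0, "ty": 0, "tz": 0, "wx": 0, "wy": 0, "wz": 0}, {"hand": 0, "tx": 0, "ty": 0, "tz": 0, "wx": 0, "wy": 0, "wz": 0}, {"hand": 0, "tx": 0, "ty": 0, "tz": 0, "wx": 0, "wy": 0, "wz": 0}, {"hand": 0, "tx": 0, "ty": 0, "tz": 0, "wx": 0, "wy": 0, "wz": 0}, {"hand": 0, "tx": 0, "ty": 0, "tz": 0, "wx": 0, "wy": 0, "wz": 0}, {"hand": 0, "tx": 0, "ty": 0, "tz": 0, "wx": 0, "wy": 0, "wz": 0}]' --squeeze 60

```text
clock: 17.0
eef_pos: [610.9, 28.4, 233.7]
tcp_rot: [-3.141, -0.0, 1.512]
contact_force: [-3.5, 0.0, 6.0]
opening: 0.116
grasp_force: 58.5
```

```bash
python3 - <<'E'
from h import *
np.set_printoptions(precision=2,suppress=True)
s=r.sense();print({k:s[k] for k in('clock','eef_pos','tcp_rot','contact_force','opening','grasp_force')})
E
```

```text
{'clock': 17.0, 'eef_pos': array([610.92,  28.43, 233.71]), 'tcp_rot': array([-3.14, -0.  ,  1.51]), 'contact_force': array([-3.5 ,  0.05,  6.03]), 'opening': 0.1164434457802909, 'grasp_force': 58.51897358894348}
```

```bash
cat > arc.py <<'E'
from h import *
def cs(p): # world -> case
    c,s=np.cos(-.06),np.sin(-.06);d=np.array(p[:2])-[469,37.5];return np.array([c*d[0]+s*d[1],-s*d[0]+c*d[1],p[2]])
def lid(s):
    R=Ro.from_euler('xyz',s['tcp_rot']);g=cs(s['eef_pos']-19*R.apply([0,0,1]))
    v=np.array([g[0]-71,g[2]-80]);return np.degrees(np.arctan2(v[1],-v[0])-np.arctan2(24,184)),np.hypot(*v),g
if __name__=='__main__':
    a,rad,g=lid(r.sense());print(a,rad,g)
    off=np.arctan2(24,184);N=24;rows=[]
    A=np.radians(np.linspace(105,45,N+1));T=np.radians(np.linspace(0,30,N+1));rad=186.2
    def tcp(i):
        G=np.array([71-rad*np.cos(A[i]+off),80+rad*np.sin(A[i]+off)])
        return G+19*np.array([np.sin(T[i]),-np.cos(T[i])])
    for i in range(N):
        d=tcp(i+1)-tcp(i);t=T[i]
        ty=d@[np.cos(t),np.sin(t)];tz=d@[np.sin(t),-np.cos(t)]
        print(round(ty,1),round(tz,1))
E
python3 arc.py
```

```text
104.97556922878798 186.8181624858985 [142.2119002   -0.54197301 252.71332058]
-7.2 -2.9
-7.2 -2.8
-7.3 -2.6
-7.3 -2.4
-7.4 -2.3
-7.4 -2.1
-7.5 -1.9
-7.5 -1.8
-7.6 -1.6
-7.6 -1.4
-7.6 -1.2
-7.6 -1.1
-7.7 -0.9
-7.7 -0.7
-7.7 -0.5
-7.7 -0.3
-7.7 -0.2
-7.7 0.0
-7.7 0.2
-7.7 0.4
-7.7 0.5
-7.7 0.7
-7.7 0.9
-7.6 1.1
```

Request:
arm_command --deltas '[{"hand": 0, "tx": 0, "ty": -7.2, "tz": -2.9, "wx": -0.022, "wy": 0, "wz": 0}, {"hand": 0, "tx": 0, "ty": -7.2, "tz": -2.8, "wx": -0.022, "wy": 0, "wz": 0}, {"hand": 0, "tx": 0, "ty": -7.3, "tz": -2.6, "wx": -0.022, "wy": 0, "wz": 0}, {"hand": 0, "tx": 0, "ty": -7.3, "tz": -2.4, "wx": -0.022, "wy": 0, "wz": 0}, {"hand": 0, "tx": 0, "ty": 0, "tz": 0, "wx": 0, "wy": 0, "wz": 0}]'

```text
clock: 17.62
eef_pos: [581.7, 30.2, 243.4]
tcp_rot: [3.052, -0.0, 1.512]
contact_force: [4.2, 0.8, 1.9]
opening: 0.115
grasp_force: 59.6
```

```bash
python3 - <<'E'
from arc import *
s=r.sense();print(lid(s),s['tcp_rot'],s['contact_force'],s['opening'])
E
```

```text
(np.float64(95.01463451857987), np.float64(186.71593165123988), array([111.24103716,  -0.49105238, 262.32799582])) [ 3.05157846e+00 -2.46398511e-04  1.51194208e+00] [4.19904429 0.75326426 1.904576  ] 0.11507291172332718
```

Request:
arm_command --deltas '[{"hand": 0, "tx": 0, "ty": -7.4, "tz": -2.3, "wx": -0.022, "wy": 0, "wz": 0}, {"hand": 0, "tx": 0, "ty": -7.4, "tz": -2.1, "wx": -0.022, "wy": 0, "wz": 0}, {"hand": 0, "tx": 0, "ty": -7.5, "tz": -1.9, "wx": -0.022, "wy": 0, "wz": 0}, {"hand": 0, "tx": 0, "ty": -7.5, "tz": -1.8, "wx": -0.022, "wy": 0, "wz": 0}, {"hand": 0, "tx": 0, "ty": -7.6, "tz": -1.6, "wx": -0.022, "wy": 0, "wz": 0}, {"hand": 0, "tx": 0, "ty": -7.6, "tz": -1.4, "wx": -0.022, "wy": 0, "wz": 0}, {"hand": 0, "tx": 0, "ty": -7.6, "tz": -1.2, "wx": -0.022, "wy": 0, "wz": 0}, {"hand": 0, "tx": 0, "ty": -7.6, "tz": -1.1, "wx": -0.022, "wy": 0, "wz": 0}]'

```text
clock: 18.62
eef_pos: [522.2, 34.0, 247.6]
tcp_rot: [2.873, -0.001, 1.512]
contact_force: [2.8, 1.1, 9.7]
opening: 0.118
grasp_force: 59.0
```

Request:
arm_command --deltas '[{"hand": 0, "tx": 0, "ty": -7.7, "tz": -0.9, "wx": -0.022, "wy": 0, "wz": 0}, {"hand": 0, "tx": 0, "ty": -7.7, "tz": -0.7, "wx": -0.022, "wy": 0, "wz": 0}, {"hand": 0, "tx": 0, "ty": -7.7, "tz": -0.5, "wx": -0.022, "wy": 0, "wz": 0}, {"hand": 0, "tx": 0, "ty": -7.7, "tz": -0.3, "wx": -0.022, "wy": 0, "wz": 0}, {"hand": 0, "tx": 0, "ty": -7.7, "tz": -0.2, "wx": -0.022, "wy": 0, "wz": 0}, {"hand": 0, "tx": 0, "ty": -7.7, "tz": 0, "wx": -0.022, "wy": 0, "wz": 0}, {"hand": 0, "tx": 0, "ty": 0, "tz": 0, "wx": 0, "wy": 0, "wz": 0}]'

```text
clock: 19.5
eef_pos: [475.3, 36.8, 233.9]
tcp_rot: [2.746, -0.001, 1.512]
contact_force: [-3.1, 4.7, 9.1]
opening: 0.114
grasp_force: 64.5
```

```bash
python3 - <<'E'
from arc import *
s=r.sense();print(lid(s),s['tcp_rot'],s['contact_force'],s['opening'],s['qpos'])
E
```

```text
(np.float64(59.77741252026549), np.float64(185.97591223762484), array([ -1.04217057,  -0.31601926, 251.45543326])) [ 2.74586884e+00 -7.24823456e-04  1.51191564e+00] [-3.06281883  4.69070774  9.14095302] 0.11424415647604778 [ 0.12418692 -0.07566399  2.20184114 -0.11845524  0.6288786   0.26541894]
```

Request:
arm_command --deltas '[{"hand": 0, "tx": 0, "ty": -7.7, "tz": 0.2, "wx": -0.022, "wy": 0, "wz": 0}, {"hand": 0, "tx": 0, "ty": -7.7, "tz": 0.4, "wx": -0.022, "wy": 0, "wz": 0}, {"hand": 0, "tx": 0, "ty": -7.7, "tz": 0.5, "wx": -0.022, "wy": 0, "wz": 0}, {"hand": 0, "tx": 0, "ty": -7.7, "tz": 0.7, "wx": -0.022, "wy": 0, "wz": 0}, {"hand": 0, "tx": 0, "ty": -7.7, "tz": 0.9, "wx": -0.022, "wy": 0, "wz": 0}, {"hand": 0, "tx": 0, "ty": -6.5, "tz": 1, "wx": -0.022, "wy": 0, "wz": 0}, {"hand": 0, "tx": 0, "ty": 0, "tz": 0, "wx": 0, "wy": 0, "wz": 0}, {"hand": 0, "tx": 0, "ty": 0, "tz": 0, "wx": 0, "wy": 0, "wz": 0}]'

```text
clock: 20.5
eef_pos: [436.8, 39.1, 210.5]
tcp_rot: [2.615, -0.001, 1.512]
contact_force: [-0.8, 8.8, 2.0]
opening: 0.116
grasp_force: 64.7
```

```bash
python3 - <<'E'
from arc import *
s=r.sense();print(lid(s),s['tcp_rot'],s['contact_force'],s['opening'],s['grasp_force'])
a=grab('top')['image'][140:225,180:305,::-1];b=grab('side')['image'][130:240,185:325,::-1];w=grab('wrist')['image'][:,:,::-1]
c=np.zeros((600,800,3),np.uint8);c[:272,:400]=cv2.resize(a,(400,272),interpolation=2);c[:314,400:]=cv2.resize(b,(400,314),interpolation=2);c[314:600,:381]=cv2.resize(w,(381,286))
d=grab('side')['image'][:,:,::-1];c[314:600,400:781]=cv2.resize(d,(381,286));cv2.imwrite('pics/fin.png',c)
E
```

```text
(np.float64(45.041078927937335), np.float64(185.24713241060397), array([-41.84186847,  -0.31674172, 226.91226221])) [ 2.61454151e+00 -7.49685503e-04  1.51211418e+00] [-0.82616498  8.78045945  1.98661748] 0.11640779003090537 64.66923952102661
```

View pics/fin.png

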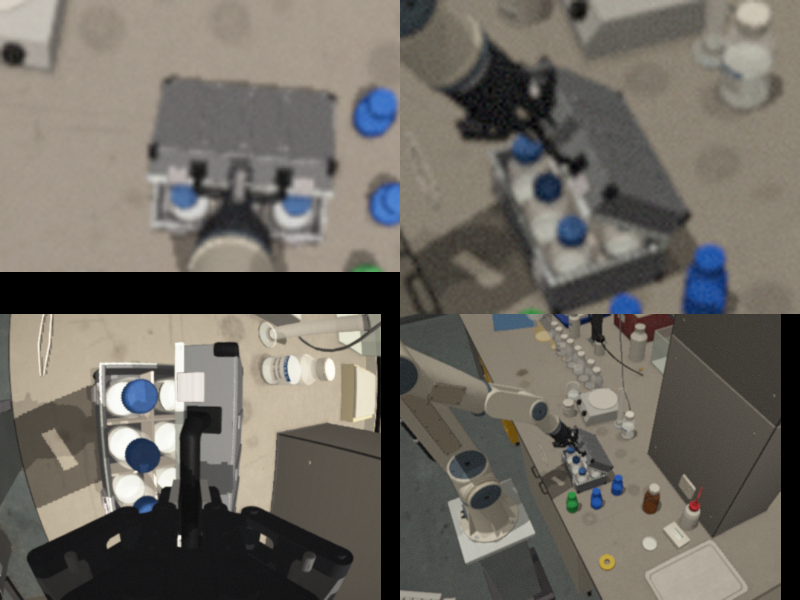

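The composite shows the lid at half open, with the bar between the fingers at (190,480) in the wrist panel. The bottles are upright beneath it, and the measured angle is 45.0°. Handing in.

```bash
python3 -c "
from rig import r
print(r.sign_off())"
```

```text
the job is handed in; nothing more can be done
None
```

Both bottles stand upright in the two empty cells, and the arm is holding the lid by its bar at about 45° half open (45.0° worked out from the arm's pose); the job was handed in at about 21 s of the 67 s allowed, with no verdict returned.

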